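Park the bottle trolley at the packing mark

ROBOT

A 6-joint arm with a two-finger parallel gripper is mounted at the origin on the work surface. World frame = base frame: x ahead of the robot, y to its left, z up, the work surface at z = 0. Lengths are in m, angles in degrees, forces in N, time in s.
With the tool pointing down it reaches from about 0.4 to 0.825 m from the base axis. Payload 7 kg.
Tool frame: the origin (TCP) lies midway between the tips of the shut fingers; the grasp point (between the pads) lies ctrl.grasp_offset behind it (ctrl.grasp_offset is the distance from the TCP to the grasp point, in m); z points along the fingers, y is the line along which they close (so a half turn about z gives the same grasp; the last joint's range is limited). The gripper opens to 88 mm and grips with 3 to 60 N. Pads are 19 mm wide; open, the fingers measure 130 mm over their backs; the gripper's body (78 mm by 193 mm) begins 47 mm behind the grasp point.
Start: joints at [-52.592, 20.546, 0.682, 0, -70.136, -16.507], TCP at [0.241, -0.631, 0.227] pointing down, gripper open.
Joint ranges: [-176.03, 176.03], [-82.01, 121.73], [-58.28, 71.71], [-173.87, 95.51], [-174.79, -0.11], [-173.66, 173.66]. Speed limits (degrees/s): [136.94, 136.94, 172.46, 180, 180, 180].

INTERFACE

Orientations are given as [roll, pitch, yaw] about the fixed x, y, z axes, in that order (R = Rz(yaw) Ry(pitch) Rx(roll)).
In Python, from plant import ctrl gives the robot as it stands. The module is installed in compiled form; this text tells all that it offers.
- The arm moves only by the tool send_rows, never from a script. Its argument "increments" is a list that holds one entry, the list of rows, each a list of 4 numbers: the shift along the world's x, y, z normalised to -1 to 1, where 1 is 0.2 m, then the turn about the world's z normalised to -1 to 1, where 1 is 1.5 rad. In form: [[[x, y, z, roll], ...]]. A call has 1 to 12 rows; each row is the pose to reach, as a shift and turn from the pose commanded when the call began; what a row does not reach only later rows make up. A row lasts 1/8 s, in which the tool goes at most 62.5 mm and 10.7 degrees, less where a joint would pass 70% of its speed; a pose out of reach is approached as far as the arm can. A call with a number of a shift or a turn outside -1 to 1 is refused whole. A call with a gripper value outside its range is refused whole. "jaw" is the opening, from 0 (shut) to 1 (fully open), set as the call begins (left out, the last holds). The fingers move at their own pace and stop on an object; the grip force is fixed at half the most. Time passes only in rows, so rows that repeat a pose let the fingers close. It gives the time, the measured TCP pose, the force, the opening and the grip force at its end, in the units of the state.
- ctrl.get_obs(): the state, without advancing time (a new reading comes with each control period).
- ctrl.snapshot(name): name is "side" or "top" or "wrist"; returns the picture (400x640x3 uint8, red, green, blue); there is no depth.
- ctrl.calibration(name): a dict with "mtx" (3x3 intrinsics, pixels), "k1" (the pictures are not rectified: a ray, as slopes to the right and down, at radius r is drawn at 1 + k1 r^2 times it, then the intrinsics apply), "eye" and "attitude" of the camera in the world. Camera axes: x right, y up, looking along -z (the intrinsics and any distortion apply to the point x, -y, -z); pixel columns grow to the right and rows downward; lengths in m; the calibration is good to about 2 mm. A picture is of the moment at which its call begins: read the wrist's pose just before it. calibration takes no time and is no camera call; for the wrist camera it gives the pose at the moment of the call.
- ctrl.close_job(): hands the job in; it is judged then, once.
Trained networks look in the newest picture that a camera, given by its name, has taken for a name from the list of things; names that differ only in an ending like _2 or _b are one class to them, and where a whole thing is asked for, a point or a joint stands for the part that bears it (a point fixed in the world has none). Each returns a list of dicts, best first, with "conf" (0 to 1); they miss things now and then, are a little off and sometimes report something else, mostly with a low value. They report only what shows in the picture. A call takes as long as a camera call.
- ctrl.trace(thing, camera): "mask" (400x640 bool, what is visible of it) and "bbox" ([left, top, right, bottom] in pixels, round what is visible of it).
- ctrl.spot_point(thing, camera): "pixel" ([row, column] in pixels: a listed point, or the origin of a listed thing).
The state is a dict: "clock": time; "joint_pos": joint angles; "qvel": joint speeds; "tau": joint torques, N m; "tool_pos": TCP position; "orientation": TCP orientation; "force": force on the tool from outside, world axes, zero at the start; "moment": the same for the moment, N m; "opening": finger opening in m; "gripper_force": force on a finger pad.
Only numpy, scipy, OpenCV 4.12 (cv2) and the standard library are available. Lean on these libraries where they do the work, as an engineer would, in place of code of your own. Each camera call takes 0.05 s, during which the arm holds its last target. There are 200 camera calls.

TASK

Take the heavy bottle trolley by its sprung wooden handle and bring it along its rails, away from the end where it stands, until its pointer is in line with the blade of the mark post; bring it to a standstill there and keep it still on the mark for three seconds, then let go of the handle, back off and leave it parked, all within 23 seconds. The trolley runs on almost without friction: never let it run into the end stop or go faster than a slow walk of 0.35 m/s, move it only by the handle (do not touch the trolley, carton or bottles with the robot), and leave the other things on the bench alone.

Things in the scene. Friction and masses are not known exactly. Their poses are not given: they have to be found in the camera images.
- track: Fixed grey track board 180 (x) x 1040 (y) x 12 mm with two steel rails along its own y and a rubber-faced stop at each end. Origin: centre of the underside. The trolley runs along the track's y; the stop at the +y end (robot's left) must not be struck. Its -x side, with the handle, faces the robot. Place varies, yaw within 0.08 rad of 0.
- runner (a joint): Trolley travel in m along track +y: its centre is at y = -0.25 + value in the track's frame. Starts at 0 to 0.08; at 0.50 it strikes the far stop, at -0.03 the near stop. Trolley with load: nominally 8 kg (30 % less to 40 % more). Rail friction is tiny (0.015 N + 0.1 N s/m): it coasts far.
- handle (a joint): Handle displacement from the trolley in m along track +y; 0 = springs relaxed, travel +-0.135. Springs hidden in the tube push the trolley with 3.5 N/m times this value, the same way (damping 0.35 N s/m): with the handle held still the trolley swings to and fro, period about 9.5 s, dying out very slowly. Handle mass 0.2 kg.
- grip (a point): Grip point on the handle: upright wooden post, diameter 32 mm, free from 67 to 137 mm above the bench, this point at 110 mm. It slides along a level steel tube (diameter 20 mm, axis 50 mm above the bench). In the track's frame x = -0.155, y = -0.25 + runner + handle. Carton 79 mm beyond its axis. Grip from above, fingers closing along track y.
- trolley: Plywood deck 165 x 360 mm (360 along the track), 56 mm high, with a carton of six amber bottles (tops 214 mm above the bench), steel brackets and the handle's guide tube. The pointer is a steel tongue, 6 mm wide, at the middle of the far edge (own x = 0.097, y = 0). Origin: trolley's middle, at bench height; axes as the track's. Not to be touched.
- mark (a point): Tip of the level steel blade (6 mm wide, 72 mm above the bench) on the mark post, a fixed dark steel post 80 mm high beyond the far rail. Axes as the track's. On the mark, its y in the trolley's frame is 0; this is 60 to 120 mm of travel before the far stop.
- tape: Bystander: roll of clear packing tape, 90 mm across, 48 mm high, lying flat.
- bottle: Bystander: amber bottle standing upright, 60 mm across, 160 mm high.
- carton: Bystander: small cardboard carton 110 x 80 x 60 mm.
- screwdriver: Bystander: a screwdriver lying on the bench.

How it is judged:
By the outcome, as a careful person would: the job done as asked, in the order asked, and still so for the second after the job is handed in, with the robot touching nothing.
It also fails if it takes over 37 s, if anything falls off the work surface, if the arm or the gripper's body presses on something with over 40 N, if the wrist force passes 120 N, or if a joint passes its speed limit or range.

## Working session

There is one attempt and no reset: what is moved stays moved. The work goes in short steps, Python scripts to look and compute and a tool call to move; the robot and the scene stay as the last step left them, time stands still between calls to the robot, and variables do not carry over. Pictures are saved under pics/ and viewed, at most 10 in all, crops included, and the job is handed in when it is done.

Besides the shell and the picture viewer there is one more tool, called after "Call:" as name([rows], argument=value, ...), one row to a line, values as JSON. send_rows: Moves the arm, as the interface text tells. Its arguments: {"type":"object","properties":{"increments":{"type":"array"},"jaw":{"type":"number"}},"required":["increments"]}

```bash
mkdir -p pics
cat > h.py <<'E'
import numpy as np,cv2
from plant import ctrl
def ray(cam,rc,cal=None):
    c=cal or ctrl.calibration(cam);M=np.array(c['mtx']);k=c['k1']
    d=np.array([(rc[1]-M[0,2])/M[0,0],(rc[0]-M[1,2])/M[1,1]]);u=d.copy()
    for _ in range(20):u=d/(1+k*(u@u))
    a=np.array(c['attitude'],float)
    if a.shape==(3,3):R=a
    else:
        from scipy.spatial.transform import Rotation as Ro
        R=Ro.from_euler('xyz',a,degrees=True).as_matrix()
    return np.array(c['eye']),R@np.array([u[0],-u[1],-1])
def atz(cam,rc,z,cal=None):
    e,v=ray(cam,rc,cal);return e+v*(z-e[2])/v[2]
E
python3 - <<'E'
from h import *
print(ctrl.grasp_offset,ctrl.get_obs())
for n in ['top','side']:
    im=ctrl.snapshot(n);cv2.imwrite(f'pics/{n}1.png',im[:,:,::-1]);print(n,ctrl.calibration(n))
    for t,z in [('grip',.11),('mark',.072),('track',0),('trolley',0),('tape',0),('bottle',0),('carton',0),('screwdriver',0)]:
        for r in ctrl.spot_point(t,n)[:2]: print(t,r['conf'],r['pixel'],atz(n,r['pixel'],z).round(4))
print(ctrl.get_obs()['clock'])
E
```

```text
0.0188 {'clock': 0.0, 'joint_pos': array([-5.25926415e+01,  2.05923926e+01,  6.33528867e-01, -2.08050958e-02,
       -7.01340477e+01, -1.65082837e+01]), 'qvel': array([ 0.01317205, -0.03048803, -0.04622765,  0.03882344,  0.05484056,
        0.0630709 ]), 'tau': array([-2.02676752e-04, -5.82715738e+01,  2.93034106e+01,  6.99654311e+00,
        6.91700276e-03, -1.61505550e-04]), 'tool_pos': array([ 0.24061177, -0.63014251,  0.22560785]), 'orientation': array([ 1.79905361e+02, -7.65209023e-03, -1.59108005e+02]), 'force': array([ 0.06369975, -0.82058814,  0.76560679]), 'moment': array([-0.07024623,  0.01347915, -0.01632299]), 'gripper_force': 0.0, 'opening': 0.08777279453564704}
top {'mtx': array([[361.51010145,   0.        , 316.09252159],
       [  0.        , 361.51010145, 199.3916484 ],
       [  0.        ,   0.        ,   1.        ]]), 'k1': -0.007225027647518413, 'eye': array([0.421234  , 0.03883321, 1.16321199]), 'attitude': array([  6.40213573,  -0.91948488, -88.58823635])}
grip 0.73 [227.8, 389.2] [ 0.4621 -0.1904  0.11  ]
grip 0.7 [143.2, 262.6] [0.7039 0.1883 0.11  ]
mark 0.
[... 438 characters left out ...]
7,   0.        , 313.23717569],
       [  0.        , 495.67656627, 198.99086167],
       [  0.        ,   0.        ,   1.        ]]), 'k1': -0.04882181277265713, 'eye': array([0.33945349, 0.42755314, 1.37854723]), 'attitude': array([  19.34685528,   -0.36465767, -155.95372002])}
grip 0.68 [142.2, 356.7] [ 0.4708 -0.1885  0.11  ]
mark 0.46 [230.6, 221.6] [0.7101 0.1915 0.072 ]
trolley 0.85 [140.7, 305.6] [ 0.6276 -0.182   0.    ]
tape 0.76 [306.8, 339.6] [0.3348 0.2388 0.    ]
bottle 0.71 [143.6, 358.7] [ 0.4747 -0.24    0.    ]
bottle 0.61 [357.2, 319.8] [0.3308 0.3825 0.    ]
carton 0.93 [127.6, 426.4] [ 0.3026 -0.3784  0.    ]
screwdriver 0.81 [214.4, 369.6] [ 0.3591 -0.0419  0.    ]
0.9
```

```bash
python3 -c "
import cv2
for n in ['top','side']:
    i=cv2.imread(f'pics/{n}1.png');
    if n=='top': j=cv2.resize(i[90:290,170:490],(800,500),interpolation=2)
    else: j=cv2.resize(i[60:300,140:460],(800,600),interpolation=2)
    cv2.imwrite(f'pics/{n}1c.png',j)
"
```

```text
(no output)
```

View pics/top1c.png

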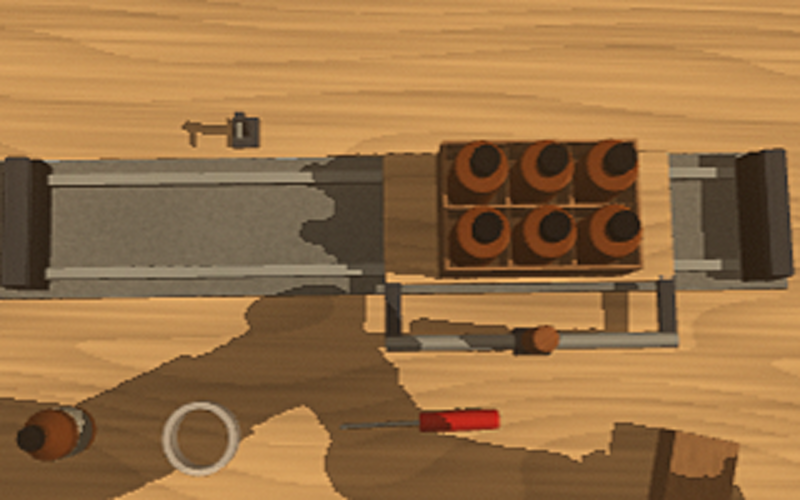

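View pics/side1c.png

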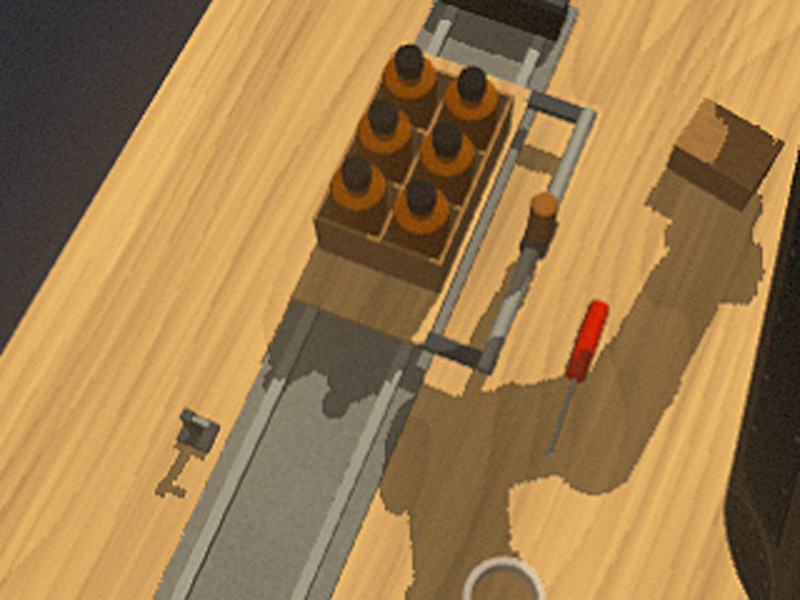

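The top crop shows the post at full px (142,268), the trolley deck spanning columns 323 to 439, and the handle top at about (226,387). The side crop agrees with this. Next I'll zoom in on the post and get the track yaw.

Run:
```python
from h import *
a=cv2.imread('pics/top1.png')[128:158,240:290];b=cv2.imread('pics/side1.png')[215:255,195:235]
j=np.hstack([cv2.resize(a,(500,300),interpolation=0),cv2.resize(b,(300,300),interpolation=0)])
cv2.imwrite('pics/z.png',j)
for n in ['top','side']:
    r=ctrl.trace('track',n)
    if r:
        m=r[0]['mask'].astype(np.uint8);print(n,r[0]['conf'],r[0]['bbox'])
        # near edge (-x) points & far edge
        P=np.array([atz(n,(y,x),.012)[:2] for y,x in np.argwhere(m)[::7]])
        rect=cv2.minAreaRect(P.astype(np.float32));print(rect)
        if n=='top':
            e1=[];e2=[]
            for c in range(190,310,3):
                ys=np.where(m[:,c])[0]
                if len(ys): e1.append(atz(n,(ys.max()+.5,c),.012)[:2]);e2.append(atz(n,(ys.min()-.5,c),.012)[:2])
            for e in (e1,e2):
                e=np.array(e);f=np.polyfit(e[:,1],e[:,0],1);f=np.polyfit(*(e[np.abs(e[:,0]-np.polyval(f,e[:,1]))<.004][:,::-1].T),1);print('edge x=',f,np.degrees(np.arctan(-f[0])))
g1=ray('top',(225.8,387.6));g2=ray('side',(142.2,356.7))
def tri(A,B):
    M=np.zeros((3,3));v=np.zeros(3)
    for e,d in (A,B):
        d=d/np.linalg.norm(d);Q=np.eye(3)-np.outer(d,d);M+=Q;v+=Q@e
    return np.linalg.solve(M,v)
print('grip tri',tri(ray('top',(227.8,389.2)),g2))
print('tops',atz('top',(226,387.5),.137),atz('side',(60+202/2.5,140+544/2.5),.137))
print('deck',atz('top',(90+230/2.5,170+383/2.5),.056),atz('top',(90+230/2.5,170+672/2.5),.056))
```

```text
top 0.85 [163.3, 146.0, 487.5, 232.6]
((0.5883902311325073, -0.004230499267578125), (0.2833845913410187, 1.0473796129226685), 1.6796239614486694)
edge x= [-0.04454654  0.52739907] 2.5506424793722546
edge x= [-0.0434455   0.70801635] 2.4876795206284688
side 0.68 [176.0, 40.8, 382.2, 375.5]Traceback (most recent call last):
  File "<stdin>", line 10, in <module>
  File "h.py", line 14, in atz
    e,v=ray(cam,rc,cal);return e+v*(z-e[2])/v[2]
        ~~~^^^^^^^^^^^^
  File "h.py", line 4, in ray
    c=cal or ctrl.calibration(cam);M=np.array(c['mtx']);k=c['k1']
             ~~~~~~~~~~~~~~~~^^^^^
ValueError: time passes only in moves, steps and waits
```

View pics/z.png

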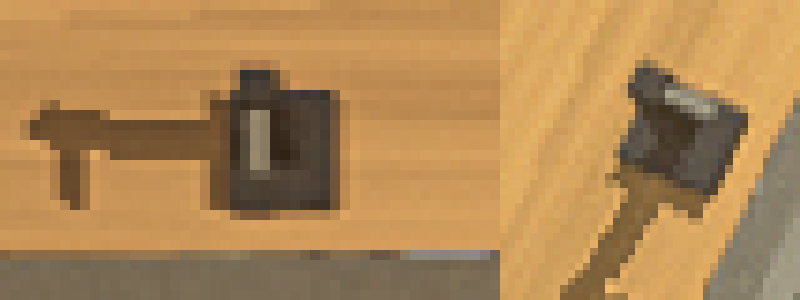

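The zoom shows the blade as the light strip. Its tip is at about (145.3,265.4) in the top view and (228.8,223) in the side view.

```bash
sed -i 's/^def ray/_C={}\ndef C(n):\n    if n not in _C:_C[n]=ctrl.calibration(n)\n    return _C[n]\ndef ray/; s/cal or ctrl.calibration(cam)/cal or C(cam)/' h.py
cat >> h.py <<'E'
def tri(A,B):
    M=np.zeros((3,3));v=np.zeros(3)
    for e,d in (A,B):
        d=d/np.linalg.norm(d);Q=np.eye(3)-np.outer(d,d);M+=Q;v+=Q@e
    return np.linalg.solve(M,v)
E
python3 - <<'E'
from h import *
print('grip tri',tri(ray('top',(227.8,389.2)),ray('side',(142.2,356.7))))
print('tops',atz('top',(225.5,387),.137),atz('side',(60+200/2.5,140+544/2.5),.137))
print('deck',atz('top',(90+230/2.5,170+383/2.5),.056),atz('top',(90+230/2.5,170+672/2.5),.056))
print('mark',atz('top',(145,265.4),.072),atz('side',(228.6,222.8),.072),tri(ray('top',(145,265.4)),ray('side',(228.6,222.8))))
# stops inner faces top edges
print('stopL',atz('top',(180,189),.012),'R',atz('top',(180,465.5),.012))
print(ctrl.get_obs()['clock'])
E
```

```text
grip tri [ 0.46636749 -0.18918003  0.11077343]
tops [ 0.46740987 -0.17823247  0.137     ] [ 0.46824532 -0.18265115  0.137     ]
deck [0.6007066  0.00343711 0.056     ] [ 0.61057244 -0.35715943  0.056     ]
mark [0.70868721 0.18479392 0.072     ] [0.70967641 0.18508202 0.072     ] [0.70938288 0.18493907 0.07125989]
stopL [0.60265293 0.43282357 0.012     ] R [ 0.62708188 -0.46038894  0.012     ]
1.0
```

Call:
send_rows([
  [[0.4, 1, 0, -0.1], [0.4, 1, 0, -0.1], [0.4, 1, 0, -0.1], [0.4, 1, 0, -0.1]],
], jaw=1)

```text
clock: 1.5
tool_pos: [0.3215, -0.4282, 0.2271]
orientation: [-180.0, 0.1, -167.6]
force: [-0.6, 0.2, 0.8]
opening: 0.0876
gripper_force: 0.0
```

Call:
send_rows([
  [[0.4, 1, 0, -0.114], [0.4, 1, 0, -0.114], [0.4, 1, 0, -0.114], [0.4, 1, 0, -0.114]],
])

```text
clock: 2.0
tool_pos: [0.4015, -0.2283, 0.2271]
orientation: [-180.0, 0.1, -177.4]
force: [0.2, -0.3, -0.3]
opening: 0.0874
gripper_force: 0.0
```

Call:
send_rows([
  [[0.34, 0.24, 0, 0], [0.34, 0.24, 0, 0], [0.34, 0.24, -0.25, 0], [0.34, 0.24, -0.5, 0], [0.34, 0.24, -0.68, 0], [0.34, 0.24, -0.68, 0]],
])

```text
clock: 2.75
tool_pos: [0.4666, -0.1827, 0.0884]
orientation: [180.0, -0.3, -177.5]
force: [0.4, -0.3, 0.9]
opening: 0.0876
gripper_force: 0.0
```

Run:
```python
from h import *
print(ctrl.get_obs()['tool_pos'],ctrl.get_obs()['force'])
a=ctrl.snapshot('top');cv2.imwrite('pics/top2.png',a[:,:,::-1])
cw=ctrl.calibration('wrist');b=ctrl.snapshot('wrist')
for r in ctrl.spot_point('grip','wrist')[:2]: print(r,atz('wrist',r['pixel'],.11,cw))
cv2.imwrite('pics/v2.png',np.vstack([cv2.resize(a[90:290,170:490],(480,300)),cv2.resize(b,(480,300))])[:,:,::-1])
```

```text
[ 0.46659267 -0.1827421   0.0884139 ] [ 0.39969865 -0.28634416  0.93204037]
{'pixel': [262.8, 329.0], 'conf': 0.59} [ 0.4666646  -0.17900422  0.11      ]
```

View pics/v2.png

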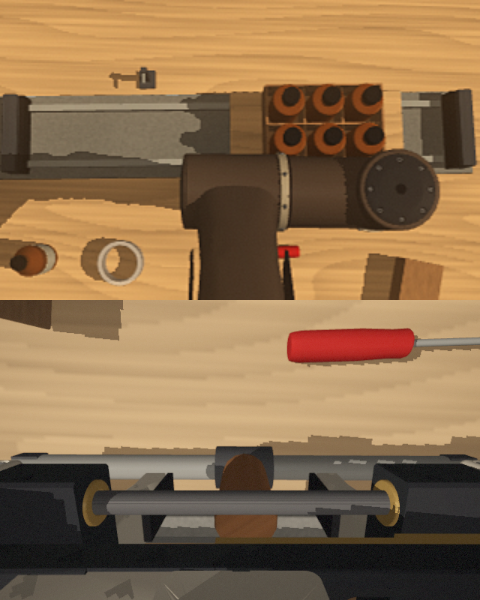

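The top view shows all six bottles clear of the arm. The wrist view shows the post between the open fingers, about 3 mm to +y. I'll nudge over and close.

Call:
send_rows([
  [[0.01, 0.015, 0, 0], [0.01, 0.015, 0, 0], [0.01, 0.015, 0, 0], [0.01, 0.015, 0, 0]],
], jaw=0)

```text
clock: 3.4
tool_pos: [0.4708, -0.1796, 0.0908]
orientation: [-180.0, 0.0, -177.5]
force: [-0.6, 0.2, -0.5]
opening: 0.0533
gripper_force: 0.0
```

```bash
cat > est.py <<'E'
from h import *
from scipy.spatial.transform import Rotation as Ro
YAW=0.044; ty=np.array([-np.sin(YAW),np.cos(YAW)]); tx=np.array([np.cos(YAW),np.sin(YAW)])
TC0=np.array([0.6255,-0.176]); S0=TC0@ty; SM=np.array([.7092,.185])@ty
def proj(c,P):
    R=Ro.from_euler('xyz',c['attitude'],degrees=True).as_matrix()
    q=(P-c['eye'])@R; u=np.stack([q[:,0],-q[:,1]],1)/-q[:,2:]
    u=u*(1+c['k1']*(u**2).sum(1,keepdims=True)); M=c['mtx']
    return u[:,0]*M[0,0]+M[0,2],u[:,1]*M[1,1]+M[1,2]
def warp(n,img,s0,s1,t0,t1,z=.205,res=.001):
    s=np.arange(s0,s1,res);t=np.arange(t0,t1,res);S,T=np.meshgrid(s,t)
    xy=S[...,None]*ty+T[...,None]*tx
    P=np.concatenate([xy,np.full(S.shape+(1,),z)],-1).reshape(-1,3)
    c,r=proj(C(n),P)
    return cv2.remap(img,c.reshape(S.shape).astype(np.float32),r.reshape(S.shape).astype(np.float32),1)
T0=TC0@tx
def measure(img,n='top',guess=0,w=.06,ref=None):
    ref=cv2.imread(f'pics/{n}1.png') if ref is None else ref
    tp=warp(n,ref,S0-.13,S0+.13,T0+.01,T0+.085)
    a=S0-.13+guess-w; im=warp(n,img,a,a+.26+2*w,T0+.01-.006,T0+.085+.006)
    m=cv2.matchTemplate(im,tp,cv2.TM_CCOEFF_NORMED);_,v,_,(x,y)=cv2.minMaxLoc(m)
    d=0
    if 0<x<m.shape[1]-1:
        p,q,r=m[y,x-1:x+2];d=.5*(p-r)/(p-2*q+r)
    return guess-w+(x+d)*.001, v, y-6
E
python3 - <<'E'
from est import *
o=ctrl.get_obs();print(o['clock'],o['tool_pos'],o['opening'],S0,SM,SM-S0)
print(measure(cv2.imread('pics/top2.png')))
for n in('top','side'):
    a=ctrl.snapshot(n)[:,:,::-1];cv2.imwrite(f'pics/{n}3.png',a);print(n,measure(a,n))
E
```

```text
3.4 [ 0.47082157 -0.17955714  0.09077638] 0.053270650626968015 -0.20334277991184982 0.15362621666389897 0.35696899657574876
(np.float32(1.8030405e-06), 0.9996678233146667, 0)
top (np.float32(-1.7285347e-06), 0.9996770620346069, 0)
side (np.float32(2.6226044e-06), 0.9981790781021118, 0)
```

Call:
send_rows([
  [[0, 0, 0, 0], [0, 0, 0, 0], [0, 0, 0, 0], [0, 0, 0, 0]],
], jaw=0)

```text
clock: 4.0
tool_pos: [0.4707, -0.1796, 0.0905]
orientation: [180.0, -0.0, -177.5]
force: [1.4, 0.0, -0.9]
opening: 0.0314
gripper_force: 30.0
```

```bash
sed -i 's/^rows=\[\]/rows=[]; L["h"].append([now,h0])/; s/d=round((hh/d=round(float(hh/; s/-h0)\/.2,3)/-h0)\/.2,3)/' plan.py; sed -i 's/d=round(float(hh(i\*.125+.03)-h0)\/.2,3)/d=round(float((hh(i*.125+.03)-h0)\/.2),3)/' plan.py; grep -n 'd=round' plan.py
python3 -c "
import json;L=json.load(open('log.json'));L['h'].insert(1,[4.1,0.]);json.dump(L,open('log.json','w'));print(L['h'][:4])"
```

```text
41:    d=round(float((hh(i*.125+.03)-h0)/.2),3); rows.append([round(-.044*d,3),d,0,0]); L['h'].append([now+i*.125,h0+.2*d])
[[4.0, 0.0], [4.1, 0.0], [4.225, 0.005000000000000001], [4.35, 0.0152]]
```

Call:
send_rows([
  [[-0.001, 0.025, 0, 0], [-0.003, 0.076, 0, 0], [-0.005, 0.123, 0, 0], [-0.007, 0.163, 0, 0], [-0.009, 0.199, 0, 0], [-0.01, 0.231, 0, 0], [-0.012, 0.262, 0, 0], [-0.013, 0.292, 0, 0], [-0.014, 0.32, 0, 0], [-0.015, 0.346, 0, 0], [-0.016, 0.372, 0, 0], [-0.017, 0.397, 0, 0]],
])

```text
clock: 5.6
tool_pos: [0.4676, -0.0998, 0.0906]
orientation: [180.0, 0.0, -177.5]
force: [4.0, 0.1, -6.1]
opening: 0.0315
gripper_force: 30.0
```

```bash
python3 plan.py 12.8 10; python3 -c "
from h import *
o=ctrl.get_obs();print(o['tool_pos'],o['opening'],o['force'])"
```

```text
top 5.6 0.0139 0.997 0
side 5.65 0.0155 0.992 0
clock 5.7 m 7.92 off 0.0000 rms mm 0.11 x 0.0167 v 0.0279 h 0.0794 hrel 0.0627 left 0.3403
peak v 0.077 peak hrel 0.065
[[-0.001, 0.027, 0, 0], [-0.002, 0.053, 0, 0], [-0.003, 0.078, 0, 0], [-0.005, 0.103, 0, 0], [-0.006, 0.128, 0, 0], [-0.007, 0.153, 0, 0], [-0.008, 0.177, 0, 0], [-0.009, 0.202, 0, 0], [-0.01, 0.227, 0, 0], [-0.011, 0.251, 0, 0]]
[ 0.46755407 -0.09971119  0.09055534] 0.03177450329339175 [ 3.78549793 -1.4974414  -6.75103186]
```

Call:
send_rows([
  [[-0.001, 0.027, 0, 0], [-0.002, 0.053, 0, 0], [-0.003, 0.078, 0, 0], [-0.005, 0.103, 0, 0], [-0.006, 0.128, 0, 0], [-0.007, 0.153, 0, 0], [-0.008, 0.177, 0, 0], [-0.009, 0.202, 0, 0], [-0.01, 0.227, 0, 0], [-0.011, 0.251, 0, 0]],
])

```text
clock: 6.95
tool_pos: [0.4656, -0.0495, 0.0906]
orientation: [180.0, 0.0, -177.5]
force: [6.2, 0.7, -8.6]
opening: 0.0314
gripper_force: 30.0
```

```bash
python3 plan.py 12.8 12
```

```text
top 6.95 0.0693 0.979 1
side 7.0 0.0744 0.982 1
clock 7.05 m 8.25 off 0.0008 rms mm 0.65 x 0.0764 v 0.0602 h 0.1296 hrel 0.0540 left 0.2806
peak v 0.077 peak hrel 0.060
[[-0.002, 0.043, 0, 0], [-0.003, 0.069, 0, 0], [-0.004, 0.095, 0, 0], [-0.005, 0.12, 0, 0], [-0.006, 0.145, 0, 0], [-0.008, 0.171, 0, 0], [-0.009, 0.196, 0, 0], [-0.01, 0.22, 0, 0], [-0.011, 0.245, 0, 0], [-0.012, 0.27, 0, 0], [-0.013, 0.294, 0, 0], [-0.014, 0.318, 0, 0]]
```

Call:
send_rows([
  [[-0.001, 0.043, 0, 0], [-0.001, 0.069, 0, 0], [-0.002, 0.095, 0, 0], [-0.002, 0.12, 0, 0], [-0.003, 0.145, 0, 0], [-0.003, 0.171, 0, 0], [-0.004, 0.196, 0, 0], [-0.004, 0.22, 0, 0], [-0.005, 0.245, 0, 0], [-0.005, 0.27, 0, 0], [-0.006, 0.294, 0, 0], [-0.006, 0.318, 0, 0]],
])

```text
clock: 8.55
tool_pos: [0.4631, 0.0136, 0.0905]
orientation: [-180.0, -0.1, -177.5]
force: [-6.4, -0.2, 4.1]
opening: 0.0318
gripper_force: 30.0
```

```bash
python3 plan.py 12.8 9;  python3 -c "
import json,numpy as np
print(np.array(json.load(open('log.json'))['m']).round(4).tolist())"
```

```text
top 8.55 0.1783 0.947 1
side 8.6 0.1877 0.964 1
clock 8.65 m 8.76 off 0.0029 rms mm 1.55 x 0.1896 v 0.0769 h 0.1932 hrel 0.0065 left 0.1673
peak v 0.077 peak hrel 0.066
[[-0.002, 0.045, 0, 0], [-0.003, 0.062, 0, 0], [-0.003, 0.079, 0, 0], [-0.004, 0.096, 0, 0], [-0.005, 0.114, 0, 0], [-0.006, 0.131, 0, 0], [-0.007, 0.149, 0, 0], [-0.007, 0.167, 0, 0], [-0.008, 0.185, 0, 0]]
[[4.0, -0.0], [4.05, 0.0], [5.6, 0.0139], [5.65, 0.0155], [6.95, 0.0693], [7.0, 0.0744], [8.55, 0.1783], [8.6, 0.1877]]
```

```bash
ls pics
python3 - <<'E'
from est import *
a=cv2.imread('pics/top1.png');b=cv2.imread('pics/top_8.55.png');s=cv2.imread('pics/side_8.60.png')
j=np.vstack([cv2.resize(b[130:240,180:480],(780,286),interpolation=2),cv2.resize(s[80:200,170:470],(780,312),interpolation=2)])
cv2.imwrite('pics/v4.png',j)
E
```

```text
side1.png
side1c.png
side3.png
side_4.05.png
side_5.65.png
side_7.00.png
side_8.60.png
top1.png
top1c.png
top2.png
top3.png
top_4.00.png
top_5.60.png
top_6.95.png
top_8.55.png
v2.png
z.png
```

View pics/v4.png

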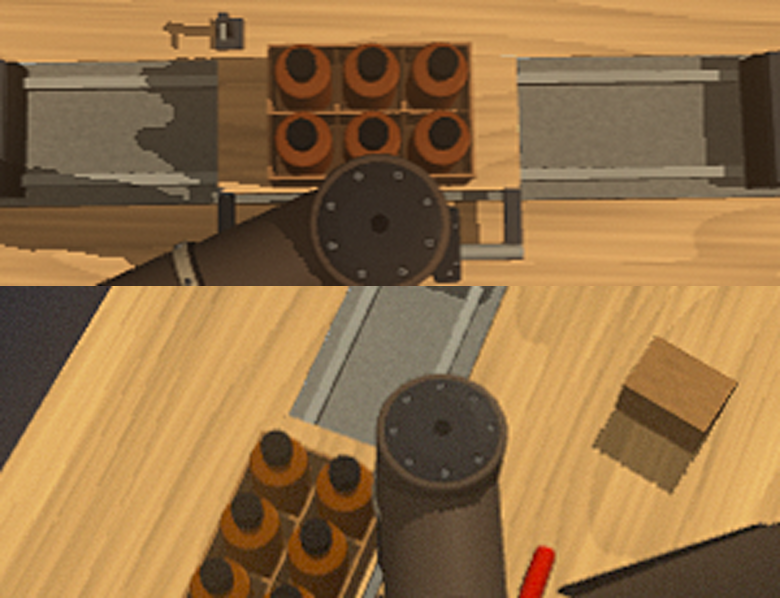

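The top view shows the deck edges clearly, at columns of about 263.9 and 379.6. I'll switch to measuring those edges at z=0.056, because the bottle match is biased by parallax.

```bash
cat >> est.py <<'E'
def edges(img,guess):
    im=warp('top',img,S0+guess-.23,S0+guess+.23,T0-.01,T0+.04,z=.056,res=.0005)
    sat=cv2.cvtColor(im,cv2.COLOR_BGR2HSV)[...,1].astype(float)
    p=np.median(sat,0);g=cv2.GaussianBlur(p[None],(0,0),3)[0];g=np.gradient(g)
    s=-.23+np.arange(len(p))*.0005
    def pk(c,sg):
        k=np.where(abs(s-c)<.04)[0];i=k[np.argmax(sg*g[k])];a,b,d=sg*g[i-1:i+2];return s[i]+.0005*.5*(a-d)/(a-2*b+d)
    R=pk(-.18,1);Lf=pk(.18,-1);return guess+(R+Lf)/2,Lf-R
E
python3 - <<'E'
from est import *
for n,g in (('top1',0),('top3',0),('top_4.00',0),('top_5.60',.014),('top_6.95',.07),('top_8.55',.182)):
    print(n,edges(cv2.imread(f'pics/{n}.png'),g))
c=ctrl.calibration('top')
b=cv2.imread('pics/top_8.55.png')
print([ (atz('top',(176,c),.056)[:2]@ty-S0) for c in (263.85,379.6)])
E
```

```text
top1 (np.float64(0.0006969538490421839), np.float64(0.3617290108155048))
top3 (np.float64(0.000649346843836246), np.float64(0.36182538679722165))
top_4.00 (np.float64(0.0006880887715246531), np.float64(0.36163111108793977))
top_5.60 (np.float64(0.015242805621345447), np.float64(0.36164560395829115))
top_6.95 (np.float64(0.07252007364951242), np.float64(0.3613061360854195))
top_8.55 (np.float64(0.18548658775863525), np.float64(0.36130244593088745))
[np.float64(0.3638791995162608), np.float64(0.004223211126904214)]
```

```bash
python3 - <<'E'
import json
L=json.load(open('log.json'));L['h']=L['h'][:-10]
L['m']=[[4.,0.],[5.6,.01455],[6.95,.07183],[8.55,.1848]]
json.dump(L,open('log.json','w'));print(L['h'][-1])
s=open('plan.py').read()
a=s.index("tn=t\n");b=s.index("now=ctrl")
new='''if '-r' not in sys.argv:
    img=ctrl.snapshot('top')[:,:,::-1];cv2.imwrite(f'pics/top_{t:.2f}.png',img)
    tp=L['m'][-1];g=tp[1]+(L['v']*(t-tp[0]) if 'v' in L else 0)
    x,w=edges(img,g);x,w2=edges(img,x);print('edge',t,x-.0007,w2)
    if abs(w2-.3615)<.0015: L['m'].append([t,float(x-.0007)])
'''
s=s[:a]+new+s[b:]
s=s.replace("SM-S0)","SM-S0-.0007)").replace("a0=(K","L['v']=v0\na0=(K",1).replace("-.044*d","-.038*d")
open('plan.py','w').write(s)
E
python3 plan.py 12.8 9 -r
```

```text
[8.55, 0.19320000000000004]
clock 8.65 m 8.17 off 0.0013 rms mm 0.22 x 0.1930 v 0.0765 h 0.1932 hrel 0.0015 left 0.1632
peak v 0.077 peak hrel 0.059
[[-0.002, 0.047, 0, 0], [-0.003, 0.068, 0, 0], [-0.003, 0.089, 0, 0], [-0.004, 0.11, 0, 0], [-0.005, 0.131, 0, 0], [-0.006, 0.152, 0, 0], [-0.007, 0.173, 0, 0], [-0.007, 0.194, 0, 0], [-0.008, 0.215, 0, 0]]
```

Call:
send_rows([
  [[-0.003, 0.047, 0, 0], [-0.004, 0.068, 0, 0], [-0.005, 0.089, 0, 0], [-0.006, 0.11, 0, 0], [-0.007, 0.131, 0, 0], [-0.008, 0.152, 0, 0], [-0.008, 0.173, 0, 0], [-0.009, 0.194, 0, 0], [-0.01, 0.215, 0, 0]],
])

```text
clock: 9.78
tool_pos: [0.4614, 0.057, 0.0905]
orientation: [-180.0, -0.1, -177.5]
force: [-6.3, -0.1, 3.4]
opening: 0.0316
gripper_force: 30.0
```

```bash
python3 plan.py 12.8 9
```

```text
edge 9.775 0.27364703744909336 0.36071580028767636
clock 9.825 m 8.24 off 0.0017 rms mm 0.17 x 0.2768 v 0.0630 h 0.2362 hrel -0.0389 left 0.0795
peak v 0.063 peak hrel 0.062
[[-0.001, 0.035, 0, 0], [-0.002, 0.049, 0, 0], [-0.002, 0.064, 0, 0], [-0.003, 0.079, 0, 0], [-0.004, 0.096, 0, 0], [-0.004, 0.113, 0, 0], [-0.005, 0.132, 0, 0], [-0.006, 0.151, 0, 0], [-0.006, 0.17, 0, 0]]
```

Call:
send_rows([
  [[-0.003, 0.035, 0, 0], [-0.004, 0.049, 0, 0], [-0.005, 0.064, 0, 0], [-0.006, 0.079, 0, 0], [-0.007, 0.096, 0, 0], [-0.008, 0.113, 0, 0], [-0.008, 0.132, 0, 0], [-0.009, 0.151, 0, 0], [-0.009, 0.17, 0, 0]],
])

```text
clock: 10.95
tool_pos: [0.4601, 0.0909, 0.0905]
orientation: [-180.0, -0.0, -177.5]
force: [-3.2, 0.3, -1.0]
opening: 0.0319
gripper_force: 30.0
```

```bash
python3 plan.py 12.8 8
```

```text
edge 10.95 0.3326426621242005 0.36062714088412917
clock 11.0 m 8.27 off 0.0018 rms mm 0.14 x 0.3345 v 0.0329 h 0.2702 hrel -0.0624 left 0.0218
peak v 0.033 peak hrel 0.063
[[-0.001, 0.024, 0, 0], [-0.002, 0.046, 0, 0], [-0.003, 0.069, 0, 0], [-0.004, 0.093, 0, 0], [-0.004, 0.118, 0, 0], [-0.005, 0.144, 0, 0], [-0.006, 0.171, 0, 0], [-0.008, 0.199, 0, 0]]
```

Call:
send_rows([
  [[-0.001, 0.024, 0, 0], [-0.002, 0.046, 0, 0], [-0.003, 0.069, 0, 0], [-0.004, 0.093, 0, 0], [-0.005, 0.118, 0, 0], [-0.007, 0.144, 0, 0], [-0.008, 0.171, 0, 0], [-0.009, 0.199, 0, 0]],
])

```text
clock: 12.0
tool_pos: [0.4585, 0.1309, 0.0905]
orientation: [180.0, 0.0, -177.5]
force: [-2.0, -0.1, -1.8]
opening: 0.0316
gripper_force: 30.0
```

```bash
python3 plan.py 13.4 8; ls pics/top_12*
python3 - <<'E'
from h import *
import glob
a=cv2.imread(glob.glob('pics/top_12*')[0])
cv2.imwrite('pics/v5.png',cv2.resize(a[125:205,200:400],(800,320),interpolation=2))
E
```

```text
edge 12.0 0.3541061081279741 0.3607299614223798
clock 12.05 m 8.28 off 0.0019 rms mm 0.13 x 0.3545 v 0.0070 h 0.3100 hrel -0.0426 left 0.0018
peak v 0.007 peak hrel 0.052
[[-0.001, 0.03, 0, 0], [-0.003, 0.08, 0, 0], [-0.005, 0.119, 0, 0], [-0.006, 0.149, 0, 0], [-0.007, 0.173, 0, 0], [-0.007, 0.192, 0, 0], [-0.008, 0.208, 0, 0], [-0.008, 0.219, 0, 0]]
pics/top_12.00.png
```

View pics/v5.png

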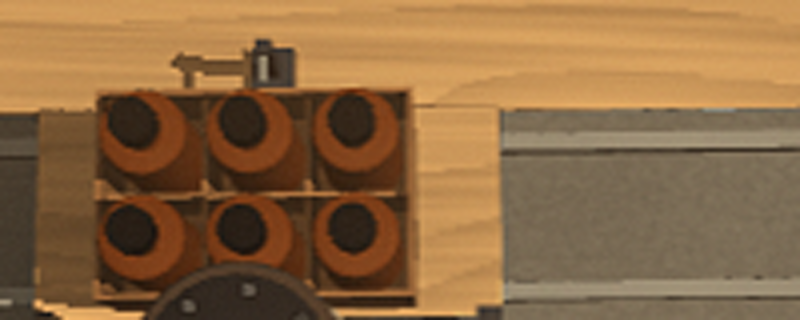

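Call:
send_rows([
  [[-0.001, 0.03, 0, 0], [-0.004, 0.08, 0, 0], [-0.005, 0.119, 0, 0], [-0.007, 0.149, 0, 0], [-0.008, 0.173, 0, 0], [-0.009, 0.192, 0, 0], [-0.009, 0.208, 0, 0], [-0.01, 0.219, 0, 0]],
])

```text
clock: 13.05
tool_pos: [0.4567, 0.1745, 0.0906]
orientation: [180.0, 0.0, -177.5]
force: [4.4, 0.7, -8.8]
opening: 0.0316
gripper_force: 30.0
```

```bash
python3 plan.py 14.0 8
```

```text
edge 13.05 0.3561121113155262 0.3615978907817168
clock 13.1 m 8.28 off 0.0019 rms mm 0.12 x 0.3561 v -0.0001 h 0.3538 hrel -0.0004 left 0.0001
peak v 0.000 peak hrel 0.004
[[-0.001, 0.016, 0, 0], [-0.001, 0.024, 0, 0], [-0.001, 0.02, 0, 0], [-0.0, 0.009, 0, 0], [0.0, -0.004, 0, 0], [0.001, -0.014, 0, 0], [-0.0, 0.003, 0, 0], [-0.0, 0.003, 0, 0]]
```

Call:
send_rows([
  [[0.002, 0.002, 0, 0], [0.003, 0.002, 0, 0], [0.003, 0.002, 0, 0], [0.003, 0.002, 0, 0], [0.003, 0.002, 0, 0], [0.003, 0.002, 0, 0], [0.003, 0.002, 0, 0], [0.003, 0.002, 0, 0], [0.003, 0.002, 0, 0], [0.003, 0.002, 0, 0], [0.003, 0.002, 0, 0], [0.003, 0.002, 0, 0]],
])

```text
clock: 14.6
tool_pos: [0.4568, 0.1745, 0.0905]
orientation: [-180.0, -0.0, -177.5]
force: [-5.0, 0.0, -0.9]
opening: 0.0317
gripper_force: 30.0
```

Run:
```python
from est import *
print(ctrl.get_obs()['clock'],ctrl.get_obs()['force'])
a=ctrl.snapshot('top')[:,:,::-1];x,w=edges(a,.357);print(x-.0007,w)
# mark vs deck centre in common: repeat edges with rows nearer the far side
s=ctrl.snapshot('side')[:,:,::-1];cv2.imwrite('pics/side_hold.png',s);cv2.imwrite('pics/top_hold.png',a)
cw=ctrl.snapshot('wrist')[:,:,::-1]
cv2.imwrite('pics/v6.png',np.vstack([cv2.resize(s[190:300,130:330],(600,330),interpolation=2),cv2.resize(cw,(416,260))[:, :600] if 0 else cv2.resize(cw,(600,260))]))
```

```text
14.6 [-4.95166657  0.01501779 -0.9378809 ]
0.35611326085271766 0.36152121228119216
```

View pics/v6.png

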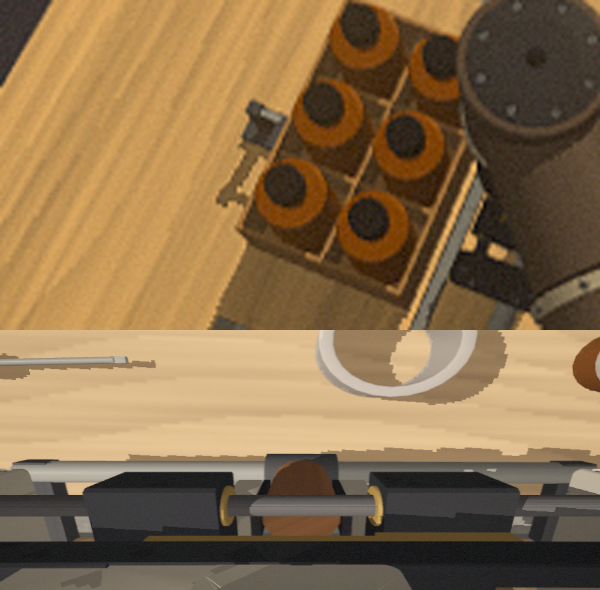

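Call:
send_rows([
  [[-0.002, 0, 0, 0], [-0.002, 0, 0, 0], [-0.002, 0, 0, 0], [-0.002, 0, 0, 0], [-0.002, 0, 0, 0], [-0.002, 0, 0, 0], [-0.002, 0, 0, 0], [-0.002, 0, 0, 0], [-0.002, 0, 0, 0], [-0.002, 0, 0, 0], [-0.002, 0, 0, 0], [-0.002, 0, 0, 0]],
])

```text
clock: 16.25
tool_pos: [0.4567, 0.1747, 0.0906]
orientation: [180.0, 0.0, -177.5]
force: [0.8, -0.0, -5.7]
opening: 0.0314
gripper_force: 30.0
```

Call:
send_rows([
  [[0, 0, 0, 0], [0, 0, 0, 0], [0, 0, 0, 0], [0, 0, 0, 0]],
])

```text
clock: 16.75
tool_pos: [0.4567, 0.1747, 0.0906]
orientation: [180.0, 0.0, -177.5]
force: [2.3, 0.3, -7.4]
opening: 0.0315
gripper_force: 30.0
```

Run:
```python
from est import *
print(ctrl.get_obs()['clock'],ctrl.get_obs()['force'])
a=ctrl.snapshot('top')[:,:,::-1];x,w=edges(a,.357);print(x-.0007,w)
```

```text
16.75 [ 2.34825737  0.30599985 -7.43284178]
0.35614332970998547 0.3615380734317275
```

Call:
send_rows([
  [[0, 0, 0, 0], [0, 0, 0, 0], [0, 0, 0, 0], [0, 0, 0, 0], [0, 0, 0, 0], [0, 0, 0.1, 0], [0, 0, 0.3, 0], [0, 0, 0.5, 0], [0, 0, 0.7, 0], [0, 0, 0.85, 0], [0, 0, 0.85, 0]],
], jaw=1)

```text
clock: 18.18
tool_pos: [0.4576, 0.1753, 0.2631]
orientation: [179.8, 0.2, -177.5]
force: [0.6, -0.5, -0.6]
opening: 0.0875
gripper_force: 0.0
```

Run:
```python
from est import *
print(ctrl.get_obs()['clock'],ctrl.get_obs()['force'],ctrl.get_obs()['tool_pos'])
a=ctrl.snapshot('top')[:,:,::-1];x,w=edges(a,.357);print(x-.0007,w)
```

```text
18.175 [ 0.57818295 -0.46189632 -0.5503686 ] [0.45762851 0.17532801 0.26311146]
0.35644183673519664 0.3623707934192396
```

Call:
send_rows([
  [[-0.2, 0, 0, 0], [-0.4, 0, 0, 0], [-0.4, 0, 0, 0], [-0.4, 0, 0, 0]],
])

```text
clock: 18.73
tool_pos: [0.3765, 0.1747, 0.2601]
orientation: [-180.0, -0.0, -177.4]
force: [0.0, 0.1, -0.6]
opening: 0.0878
gripper_force: 0.0
```

Run:
```python
from est import *
print(ctrl.get_obs()['clock'],ctrl.get_obs()['tool_pos'],ctrl.get_obs()['qvel'])
a=ctrl.snapshot('top')[:,:,::-1];x,w=edges(a,.357);print(x-.0007,w)
cv2.imwrite('pics/v7.png',cv2.resize(a[110:280,160:480],(800,425)))
```

```text
18.725 [0.37651183 0.17467027 0.26014091] [-0.71406663  0.98721459  0.75735997  0.13551832 -0.22413063  0.04483929]
0.35603963621122475 0.36145764016807125
```

View pics/v7.png

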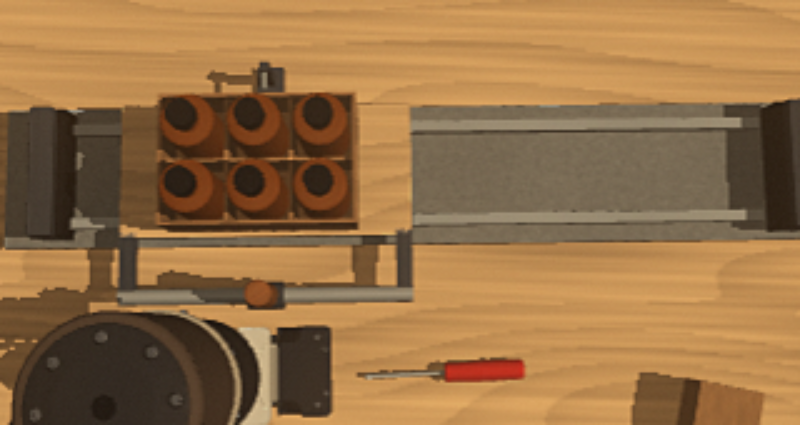

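The final view shows the trolley parked with its middle in line with the blade (crop column about 266). The handle is free and centred, and the arm is clear.

```bash
python3 -c "
from plant import ctrl
print(ctrl.close_job())"
```

```text
the job is handed in; nothing more can be done
None
```

The trolley is parked about 0.3 mm short of the mark by my top-camera measurement. I took that from the deck edges because the bottles hid the pointer. It stood still from about 13 s, I released it after 16.8 s, and I handed the job in at about 18.8 s with the arm clear.

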